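# Measure the long drill core in the sloping cradle

## Task

Take the long stone core (the longest piece) out of the blue crate and lay it lengthwise on the two rails of the sloping measuring cradle, lowering it so that it lies on the rails before you let go. Then slide the measuring head down the slope until the core sits snugly between the stop plate at the low end and the head, ready to read its length. Leave the other pieces in the crate and do not disturb the things on the bench.

Things in the scene. Friction and masses are not known exactly. Their poses are not given: they have to be found in the camera images.
- core: the target: long grey stone drill core, a plain solid cylinder 45 mm in diameter and 130 mm long, about 0.5 kg, lying on the crate floor. Origin at its centre, x along its axis.
- crate: open blue plastic crate, fixed to the bench, outside 290 x 276 mm and 58 mm high, walls and floor 5 mm thick. Origin under its centre on the bench, z up. It also holds the other pieces.
- rest: sloping bed of the fixed cradle: x up the slope (30 deg), y across, z square off it. Origin on the bed's middle line at the inner face of the low-end stop plate (60 wide, 52 high, 10 mm thick). Bed 90 mm wide, x -10 to 240 mm. Two 10 mm round rails along x at y +-12 mm, centres 8 mm up; a core lying on them has its axis at y 0, z 32.7 mm. Below: a frame 250 x 120 mm.
- head (a joint): the sliding measuring head on the cradle: 0 at the top of its travel, grows (m) as it slides down the slope, up to 0.11. The gap between the stop plate and the head's face is 190 mm less the joint value. Stiff enough (about 3 N) to stay where it is left.
- head_tab (a point): middle of the top of the head's black grip tab, which stands square off the bed: 22 mm across (y of rest), 14 mm along the slope, its top 107 mm above the bed; the tab is free above 58 mm from the bed. Axes as rest.
- head_face (a point): point on the head's flat face towards the stop plate, 32.7 mm above the bed; the face is 56 mm wide and reaches from 14 to 58 mm above the bed. The black tab rises from it, its near side in the plane of the face. Axes as rest.
- short_core: grey stone core, same diameter, 85 mm long, lying in the crate; leave in the crate. Origin at centre, x along it.
- tube: steel sampling tube, 45 mm outside diameter, 100 mm long, open at both ends, lying in the crate; leave in the crate. Origin at its centre, x along it.
- stub_core: grey stone stub, same diameter, 60 mm long, lying in the crate; leave in the crate. Origin at centre, x along it.
- steel_ring: steel ring 68 mm in diameter, 22 mm high, flat on the crate floor; leave in the crate. Origin at centre of its underside.
- puck: grey stone disc cut from a core, 45 mm in diameter, 30 mm high, standing on its flat side in the crate; leave in the crate. Origin at centre of its underside.
- wax_core: pale wax-coated soil core standing on the bench, 72 mm in diameter, 120 mm high; leave alone. Origin at centre of its underside.
- beaker: white beaker on the bench, 90 mm across, 110 mm high; leave alone. Origin under its centre.
- hammer: hammer lying on the bench at the robot's right; leave alone. Origin on its underside.
There are look-alikes about, which are no part of the job. Leave any yellow look-alike of the stub_core alone. What is shaped like the tube but yellow is not meant.

How it is judged:
By the outcome, as a careful person would: the job done as asked, in the order asked, and still so for the second after the job is handed in, with the robot touching nothing.
It also fails if it takes over 54 s, if anything falls off the work surface, if the arm or the gripper's body presses on something with over 40 N, if the wrist force passes 120 N, or if a joint passes its speed limit or range.

## Robot

A 6-joint arm with a two-finger parallel gripper is mounted at the origin on the work surface. World frame = base frame: x ahead of the robot, y to its left, z up, the work surface at z = 0. Lengths are in m, angles in rad, forces in N, time in s.
With the tool pointing down it reaches from about 0.325 to 0.85 m from the base axis. Payload 15.5 kg.
Tool frame: the origin (TCP) lies midway between the tips of the shut fingers; the grasp point (between the pads) lies grip_point_offset behind it (grip_point_offset is the distance from the TCP to the grasp point, in m); z points along the fingers, y is the direction in which the jaws open and shut (so a half turn about z gives the same grasp; the last joint's range is limited). The gripper opens to 91 mm and grips with 3 to 60 N. Pads are 32 mm wide; open, the fingers measure 118 mm over their backs; the gripper's body (76 mm by 178 mm) begins 60 mm behind the grasp point.
Start: joints at [1.046, 0.494, 1.345, -0, 1.302, -0.096], TCP at [0.26, 0.568, 0.214] pointing down, gripper open.
Joint ranges: [-2.91, 2.91], [-0.82, 2.16], [0.22, 2.67], [-1.22, 4.37], [0.12, 2.79], [-3.08, 3.08]. Speed limits (rad/s): [1.89, 1.89, 2.57, 3.01, 3.01, 3.01].

## Interface

Orientations are given as a 3x3 rotation matrix whose columns are the frame's x, y, z axes.
In Python, from plant import * gives the robot as it stands.
- The arm moves only by the shell command python3 -m crank 'ROWS' [FORCE]. ROWS is JSON, a list of rows, each a list of 5 numbers: the shift along the world's x, y, z in cm, then the turn about the world's z in units of 5 degrees (1.0 is 5 degrees), then the gripper's target within -1 to 1 (fully open at 1, half-way at 0, shut at -1). A call has 1 to 12 rows; each row is the pose to reach, as a shift and turn from the pose commanded when the call began; what a row does not reach only later rows make up. A row lasts 1/12 s, in which the tool goes at most 41.7 mm and 7.16 degrees, less where a joint would pass 70% of its speed; a pose out of reach is approached as far as the arm can. A call with a gripper value outside its range is refused whole. The fingers move at their own pace and stop on an object; FORCE is the grip in N (left out, the last holds). Time passes only in rows, so rows that repeat a pose let the fingers close. It gives the time, the measured TCP pose, the force and the opening at its end, in the units of the state.
- observe(): the state, without advancing time (a new reading comes with each control period).
- snapshot(name): name is "scene" or "top" or "wrist"; returns a dict with "img" (384x512x3 uint8, red, green, blue), "mtx" (3x3 intrinsics, pixels), "camera_from_world" (4x4, takes a point from world to camera coordinates); the wrist camera has in their place "tool_from_camera" (4x4, takes a point from camera to tool coordinates, whose origin is the TCP and whose axes are the flange's). Camera axes: x right, y down, z forward; pixel columns grow to the right and rows downward; lengths in m; the calibration is good to about 2 mm. The wrist camera is an equidistant fisheye: a pixel r from the principal point sees the ray r / f radians off the axis. A picture is of the moment at which its call begins: read the wrist's pose just before it. There is no depth.
- job_done(): hands the job in, once; it reports no verdict.
The state is a dict: "time_s": time; "joints": joint angles; "joint_velocities": joint speeds; "tau": joint torques, N m; "ee_pos": TCP position; "tcp_rot": TCP orientation; "contact_force": force on the tool from outside, world axes, zero at the start; "ft_torque": the same for the moment, N m; "opening": finger opening in m.
Only numpy, scipy, OpenCV 4.12 (cv2) and the standard library are available. Lean on these libraries where they do the work, as an engineer would, in place of code of your own. Each camera call takes 0.05 s, during which the arm holds its last target.

## Working session

There is one attempt and no reset: what is moved stays moved. The work goes in short steps, Python scripts to look and compute and a shell command to move; the robot and the scene stay as the last step left them, time stands still between calls to the robot, and variables do not carry over. Pictures are saved under pics/ and viewed, and the job is handed in when it is done.

```bash
ls; mkdir -p pics
cat > h.py <<'E'
from plant import *
import numpy as np, cv2
def save(n,fn):
    s=snapshot(n); cv2.imwrite(fn,cv2.cvtColor(s["img"],cv2.COLOR_RGB2BGR)); return s
E
python3 - <<'E'
from h import *
import pickle
o=observe(); print(o)
d={}
for n in("scene","top","wrist"):
    d[n]=save(n,f"pics/{n}0.png")
    print(n,{k:np.round(v,4).tolist() for k,v in d[n].items() if k!="img"})
d["o"]=o
pickle.dump(d,open("d0.pkl","wb"))
E
```

```text
pics
{'time_s': 0.0, 'joints': array([ 1.04551159e+00,  4.94171412e-01,  1.34611414e+00,  9.15539609e-06,
        1.30250034e+00, -9.54634392e-02]), 'joint_velocities': array([-9.63570244e-04, -1.41949188e-03,  2.35900591e-03, -1.47246312e-03,
        4.26764951e-05,  1.26222816e-04]), 'tau': array([-3.52181487e-03, -8.78803968e+01, -3.81867814e+01,  7.01443618e-02,
        5.32036205e-02, -9.93656067e-05]), 'ee_pos': array([0.26022946, 0.56784012, 0.21335134]), 'tcp_rot': array([[-9.09039182e-01,  4.16710209e-01, -6.06000799e-04],
       [ 4.16710631e-01,  9.09038609e-01, -1.02794498e-03],
       [ 1.22522956e-04, -1.18696924e-03, -9.99999288e-01]]), 'contact_force': array([ 0.68865443, -1.08634182,  0.08182611]), 'ft_torque': array([-0.05395657, -0.01324309,  0.00277986]), 'opening': 0.09149936470365327}
scene {'mtx': [[392.3184, 0.0, 258.7012], [0.0, 392.3184, 190.4225], [0.0, 0.0, 1.0]], 'camera_from_world': [[-0.827, 0.5622, 0.0002, 0.5246], [0.3589, 0.5282, -0.7696, -0.1205], [-0.4328, -0.6364, -0.6385, 1.6002], [0.0, 0.0, 0.0, 1.0]]}
top {'mtx': [[356.8169, 0.0, 260.9256], [0.0, 356.8169, 194.849], [0.0, 0.0, 1.0]], 'camera_from_world': [[0.024, -0.9997, 0.0028, -0.0127], [-0.9743, -0.024, -0.2241, 0.6549], [0.2241, 0.0027, -0.9746, 1.4692], [0.0, 0.0, 0.0, 1.0]]}
wrist {'mtx': [[297.3186, 0.0, 257.3829], [0.0, 297.3186, 192.2384], [0.0, 0.0, 1.0]], 'tool_from_camera': [[0.0011, -0.9673, -0.2536, 0.0702], [1.0, 0.0012, -0.0003, -0.0009], [0.0006, -0.2536, 0.9673, -0.1706], [0.0, 0.0, 0.0, 1.0]]}
```

View pics/scene0.png

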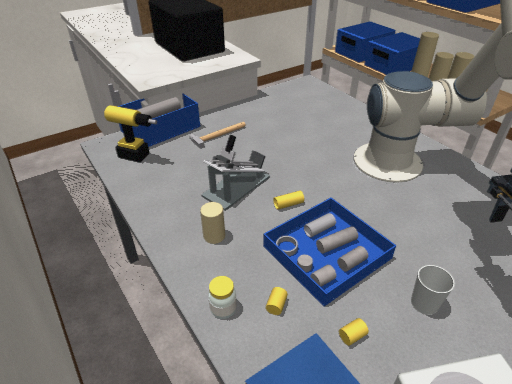

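View pics/top0.png

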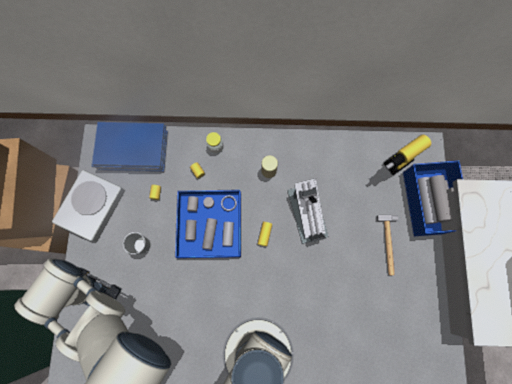

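View pics/wrist0.png

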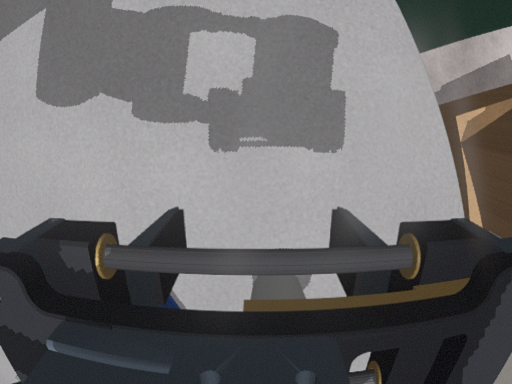

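Run:
```python
from h import *
import pickle
d=pickle.load(open("d0.pkl","rb"))
t=d["top"]["img"][:,:,::-1]; s=d["scene"]["img"][:,:,::-1]
a=cv2.resize(t[180:270,165:345],None,fx=4.4,fy=4.4,interpolation=cv2.INTER_CUBIC); cv2.imwrite("pics/z1.png",a)
a=cv2.resize(s[120:310,190:400],None,fx=3.1,fy=3.1,interpolation=cv2.INTER_CUBIC); cv2.imwrite("pics/z2.png",a)
print(grip_point_offset if 'grip_point_offset' in globals() else [k for k in globals()])
```

```text
0.0188
```

View pics/z1.png

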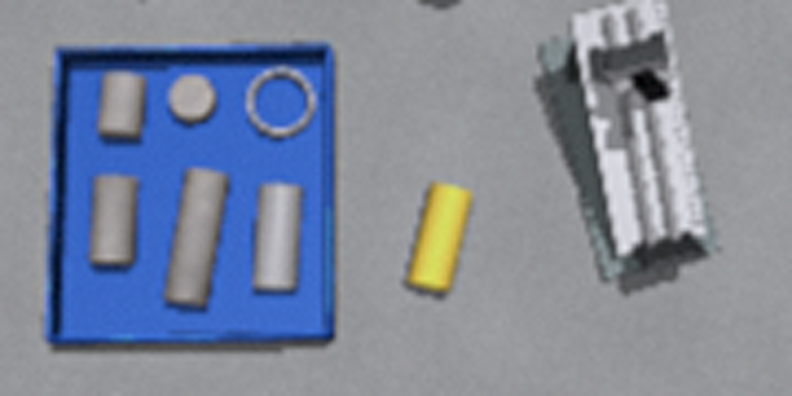

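View pics/z2.png

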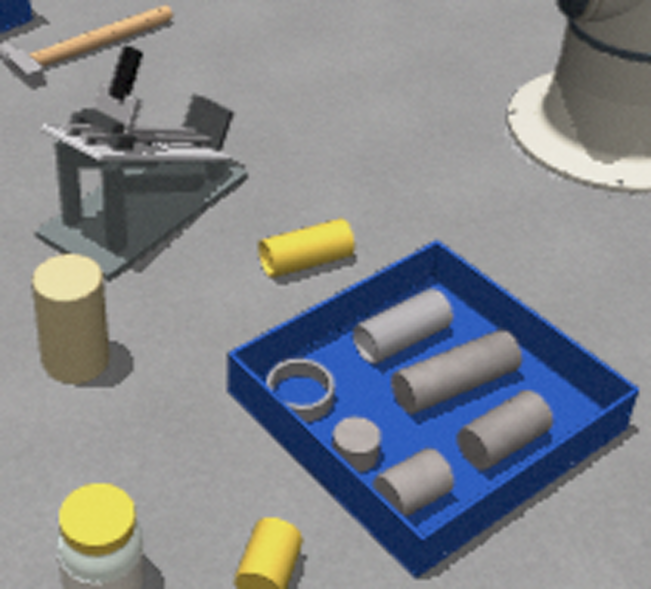

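```bash
cat >> h.py <<'E'
def ray(snap,uv,pose=None):
    """world origin & direction of pixel"""
    K=snap["mtx"]; uv=np.asarray(uv,float)
    if "camera_from_world" in snap:
        T=np.linalg.inv(snap["camera_from_world"])
        d=np.array([(uv[0]-K[0,2])/K[0,0],(uv[1]-K[1,2])/K[1,1],1.])
    else:
        p,R=pose; W=np.eye(4); W[:3,:3]=R; W[:3,3]=p
        T=W@snap["tool_from_camera"]
        x=(uv[0]-K[0,2])/K[0,0]; y=(uv[1]-K[1,2])/K[1,1]; r=np.hypot(x,y)
        d=np.array([x/r*np.sin(r),y/r*np.sin(r),np.cos(r)]) if r>0 else np.array([0,0,1.])
    d=T[:3,:3]@d
    return T[:3,3],d/np.linalg.norm(d)
def onplane(snap,uv,z,pose=None):
    o,d=ray(snap,uv,pose); return o+d*(z-o[2])/d[2]
def cross(rays):
    A=np.zeros((3,3));b=np.zeros(3)
    for o,d in rays:
        P=np.eye(3)-np.outer(d,d);A+=P;b+=P@o
    X=np.linalg.solve(A,b)
    return X,[np.linalg.norm((np.eye(3)-np.outer(d,d))@(X-o)) for o,d in rays]
E
python3 - <<'E'
from h import *
import pickle
d=pickle.load(open("d0.pkl","rb"))
for n,box in(("top",(175,185,245,265)),("scene",(262,198,398,302))):
    im=d[n]["img"]; hsv=cv2.cvtColor(im,cv2.COLOR_RGB2HSV)
    m=((hsv[...,1]<60)&(hsv[...,2]>60)).astype(np.uint8)
    x0,y0,x1,y1=box; mm=np.zeros_like(m); mm[y0:y1,x0:x1]=m[y0:y1,x0:x1]
    nn,l,st,c=cv2.connectedComponentsWithStats(mm)
    for i in range(1,nn):
        if 40<st[i,4]<1500 : 
            cs,_=cv2.findContours((l==i).astype(np.uint8),0,2)
            r=cv2.minAreaRect(cs[0]); 
            print(n,st[i],np.round(c[i],1),np.round(np.r_[r[0],r[1],r[2]],1),np.round(onplane(d[n],c[i],.03),3))
E
```

```text
top [ 175  185   70   80 1172] [215.2 227.2] [209.5 224.5  79.   69.   90. ] [0.515 0.199 0.03 ]
top [187 196  11  15 136] [192.4 203.4] [192. 203.  14.  10.  90.] [0.619 0.306 0.03 ]
top [204 197  10  11  86] [208.3 202.1] [208.5 202.   10.    9.   90. ] [0.627 0.236 0.03 ]
top [221 196  15  15  56] [227.7 203.4] [228. 203.  14.  14.  90.] [0.623 0.149 0.03 ]
top [203 218  14  31 287] [209.2 233.4] [209.3 233.5   9.5  30.4  10. ] [0.488 0.224 0.03 ]
top [186 220  10  20 192] [190.5 229.6] [190.5 229.5  19.    9.   90. ] [0.503 0.306 0.03 ]
top [223 222  10  24 224] [227.5 233.6] [227.5 233.5  23.    9.   90. ] [0.489 0.144 0.03 ]
scene [304 213  32  24 417] [319.3 224.6] [319.3 224.6  13.   32.2  63.4] [0.496 0.146 0.03 ]
scene [317 227  41  26 578] [336.8 239.2] [337.  239.1  14.1  42.8  67.4] [0.493 0.225 0.03 ]
scene [276 236  22  20 170] [288.  243.7] [288.  244.   21.2  15.6  45. ] [0.63  0.155 0.03 ]
scene [338 246  30  25 438] [352.5 258. ] [352.4 258.   15.1  30.5  58. ] [0.507 0.308 0.03 ]
scene [298 255  14  17 190] [304.9 262.3] [304.5 263.   16.   13.   90. ] [0.634 0.241 0.03 ]
scene [311 265  25  21 331] [323.8 274.7] [323.5 275.2  15.6  23.4  60.3] [0.619 0.307 0.03 ]
```

```bash
python3 -m crank '[[2.6,-3,0.5,0.3,1],[5.3,-6,1,0.6,1],[8,-9,1.5,0.9,1],[10.6,-12,2,1.2,1],[13.3,-15,2.5,1.5,1],[16,-18,3,1.8,1],[18.6,-21,3,2.1,1],[21.3,-24,3,2.4,1],[24,-27,3,2.7,1],[26.6,-30,3,3,1],[29.3,-33,3,3,1],[32,-36,3,3,1]]'
python3 - <<'E'
from h import *
import pickle
o=observe(); s=save("wrist","pics/w1.png"); pickle.dump((o,s),open("w1.pkl","wb")); print(o["time_s"],o["ee_pos"],o["tcp_rot"],o["contact_force"])
E
```

```text
time_s: 1.15
ee_pos: [0.5813, 0.2063, 0.2438]
tcp_rot: [[-0.986, 0.167, -0.0], [0.167, 0.986, -0.0], [0.0, -0.0, -1.0]]
contact_force: [1.0, 1.5, -0.3]
opening: 0.0909
1.15 [0.58134402 0.20634223 0.24382407] [[-9.85944448e-01  1.67073215e-01 -2.94264196e-04]
 [ 1.67073230e-01  9.85944489e-01 -2.69419173e-05]
 [ 2.85626890e-04 -7.57269034e-05 -9.99999956e-01]] [ 1.01663496  1.4976207  -0.34449229]
```

View pics/w1.png

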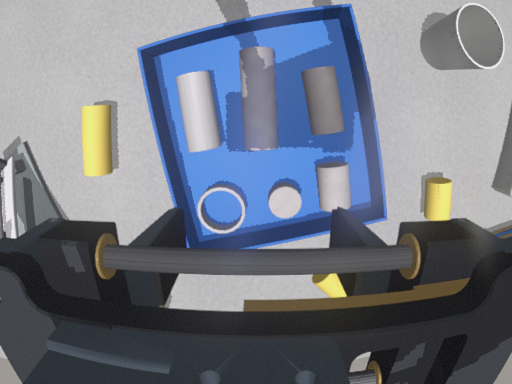

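Run:
```python
from h import *
import pickle
o,s=pickle.load(open("w1.pkl","rb")); pose=(o["ee_pos"],o["tcp_rot"])
im=s["img"]; hsv=cv2.cvtColor(im,cv2.COLOR_RGB2HSV)
m=((hsv[...,1]<90)).astype(np.uint8); mm=np.zeros_like(m); mm[40:158,225:292]=m[40:158,225:292]
nn,l,st,c=cv2.connectedComponentsWithStats(mm); i=1+np.argmax(st[1:,4]); print(st[i],c[i])
mk=(l==i)
ax=[]
for v in range(56,146,6):
    u=np.flatnonzero(mk[v]); print(v,u.min(),u.max(),end='; ')
    a=onplane(s,(u.min(),v),.0275,pose);b=onplane(s,(u.max(),v),.0275,pose); ax.append((a+b)/2)
ax=np.array(ax); k=np.polyfit(ax[:,0],ax[:,1],1); print("\nyaw",np.degrees(np.arctan(k[0])),k, np.std(ax[:,1]-np.polyval(k,ax[:,0])))
v=np.flatnonzero(mk.sum(1)>15); print(v.min(),v.max())
um=c[i][0]
for z in(.0275,.05): print(z,onplane(s,(um,v.min()),z,pose),onplane(s,(um,v.max()),z,pose))
d=pickle.load(open("d0.pkl","rb"))
# centre by rays: scene, top, wrist
p=onplane(s,c[i],.03,pose);print("wrist centre",p)
print(cross([ray(s,c[i],pose),ray(d["scene"],(336.8,239.2)),ray(d["top"],(209.2,233.4))]))
print(cross([ray(s,c[i],pose),ray(d["scene"],(336.8,239.2))]))
cv2.imwrite("pics/m1.png",mm*255)
```

```text
[ 240   46   38  105 3496] [258.43220824  98.09639588]
56 240 273; 62 240 273; 68 240 273; 74 240 274; 80 241 274; 86 241 274; 92 241 275; 98 242 275; 104 242 275; 110 242 276; 116 243 276; 122 243 276; 128 243 276; 134 244 277; 140 244 277; 
yaw -6.650084926472702 [-0.11658989  0.27881332] 0.00026630130476722663
47 149
0.0275 [0.42155034 0.23323756 0.0275    ] [0.5542524  0.21091704 0.0275    ]
0.05 [0.42679458 0.23228793 0.05      ] [0.55177945 0.21126545 0.05      ]
wrist centre [0.48887431 0.2218926  0.03      ]
(array([0.48879119, 0.22296311, 0.02562705]), [np.float64(0.0010291146673485497), np.float64(0.0007797474115051617), np.float64(0.0015490649436603761)])
(array([0.48859009, 0.22191546, 0.02445868]), [np.float64(6.659267280268543e-05), np.float64(6.6592672802706e-05)])
```

Run:
```python
from h import *
import pickle
d=pickle.load(open("d0.pkl","rb"))
T=lambda x,y:(x/4.4+165,y/4.4+180)
S=lambda x,y:(x/3.1+190,y/3.1+120)
print("tab",cross([ray(d["top"],T(640,75)),ray(d["scene"],S(130,50))]))
for n,a in(("lowplate mid",T(665,250)),("bed top end",T(617,8)),("bed low",T(665,262))):
    for z in(.03,.15): print(n,z,onplane(d["top"],a,z))
t=d["top"]["img"][:,:,::-1]; s=d["scene"]["img"][:,:,::-1]
a=cv2.resize(t[170:250,280:340],None,fx=7,fy=7,interpolation=cv2.INTER_CUBIC)
b=cv2.resize(s[125:215,190:280],None,fx=6,fy=6,interpolation=cv2.INTER_CUBIC)
cv2.imwrite("pics/z3.png",a); cv2.imwrite("pics/z4.png",b)
```

```text
tab (array([ 0.61399312, -0.18849386,  0.2349164 ]), [np.float64(9.73324567202512e-05), np.float64(9.73324567200785e-05)])
lowplate mid 0.03 [ 0.48431949 -0.24056248  0.03      ]
lowplate mid 0.15 [ 0.47074292 -0.22199187  0.15      ]
bed top end 0.03 [ 0.73013063 -0.1941871   0.03      ]
bed top end 0.15 [ 0.69750632 -0.17921008  0.15      ]
bed low 0.03 [ 0.47251348 -0.24043622  0.03      ]
bed low 0.15 [ 0.45985176 -0.22187539  0.15      ]
```

View pics/z3.png

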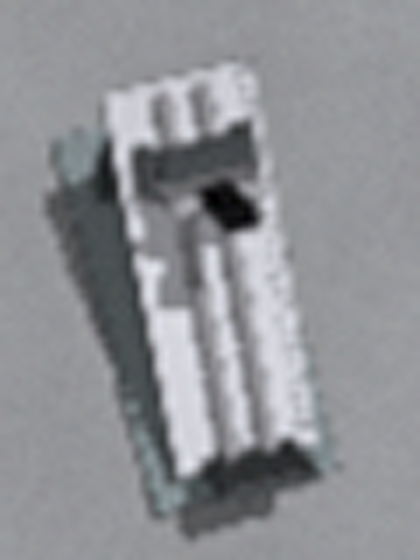

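View pics/z4.png

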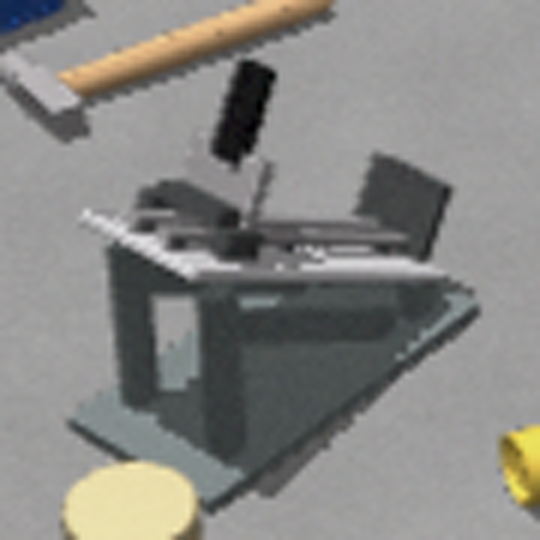

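```bash
python3 -m crank '[[0.9,-3.6,1.2,0.4,1],[1.8,-7.2,2.4,0.8,1],[2.7,-10.8,3.6,1.2,1],[3.6,-14.4,4.8,1.6,1],[4.5,-18,6,2,1],[5.4,-21.6,7,2.4,1],[6.3,-25.2,8,2.8,1],[7.2,-28.8,9,3.2,1],[8.1,-32.4,9,3.6,1],[9,-36,9,4,1],[9,-36,9,4,1],[9,-36,9,4,1]]'
python3 - <<'E'
from h import *
import pickle
o=observe(); s=save("wrist","pics/w2.png"); pickle.dump((o,s),open("w2.pkl","wb")); print(o["time_s"],o["ee_pos"],o["tcp_rot"][:,1],o["contact_force"])
E
python3 -m crank '[[-1.5,-3.5,0,0,1],[-3,-7,0,0,1],[-4.5,-10.5,0,0,1],[-5,-13,0,0,1],[-5,-13,0,0,1],[-5,-13,0,0,1]]'
python3 - <<'E'
from h import *
import pickle
o=observe(); s=save("wrist","pics/w3.png"); pickle.dump((o,s),open("w3.pkl","wb")); print(o["time_s"],o["ee_pos"],o["tcp_rot"][:,1],o["contact_force"])
E
```

```text
time_s: 2.2
ee_pos: [0.6704, -0.1538, 0.333]
tcp_rot: [[-0.984, -0.177, -0.001], [-0.177, 0.984, 0.0], [0.001, 0.0, -1.0]]
contact_force: [0.3, 0.1, -0.4]
opening: 0.0915
2.2 [ 0.67037725 -0.15375708  0.3329784 ] [-1.77424313e-01  9.84134330e-01  4.83541811e-04] [ 0.26097302  0.09803078 -0.42211583]
time_s: 2.75
ee_pos: [0.6201, -0.2817, 0.3339]
tcp_rot: [[-0.984, -0.179, -0.0], [-0.179, 0.984, 0.0], [0.0, 0.0, -1.0]]
contact_force: [-0.7, 0.0, -0.6]
opening: 0.0913
2.75 [ 0.6200717  -0.28170196  0.33392987] [-1.79054531e-01  9.83839083e-01  3.65457553e-04] [-0.66551506  0.03161002 -0.5843373 ]
```

View pics/w2.png

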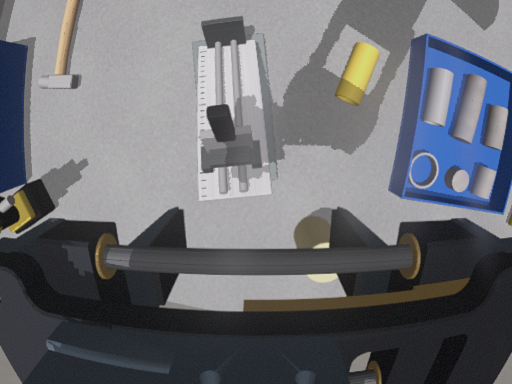

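View pics/w3.png

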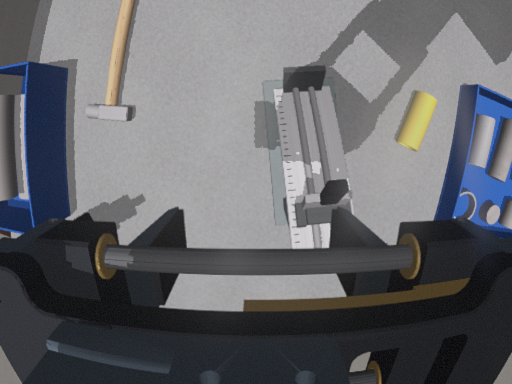

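```bash
python3 - <<'E'
from h import *
import pickle
for n,(x0,y0,x1,y1),f in(("w2",(190,10,285,205),3),("w3",(255,60,365,250),3)):
    o,s=pickle.load(open(n+".pkl","rb"))
    a=cv2.resize(s["img"][y0:y1,x0:x1,::-1],None,fx=f,fy=f,interpolation=cv2.INTER_CUBIC)
    cv2.imwrite(f"pics/{n}z.png",a)
E
cd pics; python3 -c "
import cv2,numpy as np
a=cv2.imread('w2z.png');b=cv2.imread('w3z.png');h=max(a.shape[0],b.shape[0])
a=cv2.copyMakeBorder(a,0,h-a.shape[0],0,5,0);b=cv2.copyMakeBorder(b,0,h-b.shape[0],0,0,0)
c=np.hstack([a,b]);print(c.shape,a.shape);cv2.imwrite('w23z.png',c)"
```

```text
(585, 620, 3) (585, 290, 3)
```

View pics/w23z.png

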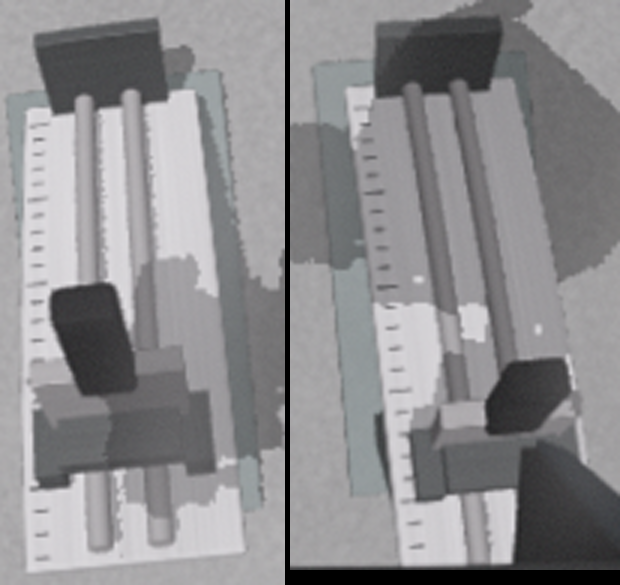

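Run:
```python
from h import *
import pickle
o2,s2=pickle.load(open("w2.pkl","rb")); o3,s3=pickle.load(open("w3.pkl","rb"))
p2=(o2["ee_pos"],o2["tcp_rot"]);p3=(o3["ee_pos"],o3["tcp_rot"])
A=lambda x,y:(x/3+190-.33,y/3+10-.33)
B=lambda x,y:((x-290)/3+255-.33,y/3+60-.33)
pts={"bedLL":((27,108),(346,88)),"bedLR":((197,90),(515,80)),"plateTL":((38,46),(378,33)),"plateTR":((160,28),(500,25)),
"plateBL":((53,112),(375,97)),"plateBR":((168,100),(488,90)),"railLlow":((85,97),(412,85)),"railRlow":((132,92),(458,81)),
"longtick":((28,201),(366,194)),"tabfarL":((52,292),(490,398)),"tabfarR":((113,285),(520,362)),"headL":((35,400),(412,425))}
for k,(a,b) in pts.items():
    X,e=cross([ray(s2,A(*a),p2),ray(s3,B(*b),p3)]); print(k,np.round(X,4),np.round(e[0],4))
```

```text
bedLL [ 0.5036 -0.2792  0.0377] 0.0004
bedLR [ 0.4806 -0.1929  0.0375] 0.0001
plateTL [ 0.4787 -0.2707  0.0763] 0.0003
plateTR [ 0.4617 -0.2139  0.077 ] 0.0002
plateBL [ 0.5056 -0.2639  0.0434] 0.0007
plateBR [ 0.4894 -0.2065  0.0399] 0.0003
railLlow [ 0.4968 -0.2474  0.0513] 0.0003
railRlow [ 0.4897 -0.2245  0.0485] 0.0001
longtick [ 0.5565 -0.2616  0.0712] 0.0003
tabfarL [ 0.6054 -0.2183  0.2263] 0.0061
tabfarR [ 0.5984 -0.2025  0.1945] 0.0047
headL [ 0.6448 -0.2295  0.1468] 0.0009
```

Run:
```python
from h import *
import pickle
o2,s2=pickle.load(open("w2.pkl","rb")); o3,s3=pickle.load(open("w3.pkl","rb"))
p2=(o2["ee_pos"],o2["tcp_rot"]);p3=(o3["ee_pos"],o3["tcp_rot"])
A=lambda x,y:(x/3+190-.33,y/3+10-.33)
B=lambda x,y:((x-290)/3+255-.33,y/3+60-.33)
P0=np.array([.4921,-.2361,.0377])
for yaw in (15,16,17):
    c,s=np.cos(np.radians(yaw)),np.sin(np.radians(yaw)); c3,s3_=np.cos(np.pi/6),.5
    R=np.array([[c*c3,-s,-c*s3_],[s*c3,c,-s*s3_],[s3_,0,c3]])
    print(yaw)
    def bed(sn,uv,p,h):
        o,d=ray(sn,uv,p); q=R.T@(o-P0); e=R.T@d; return np.round((q+e*(h-q[2])/e[2])*1000,1)
    for n,sn,p,uv,h in(("LL",s2,p2,A(27,108),0),("LR",s2,p2,A(197,90),0),("UL",s2,p2,A(27,572),0),("UR",s2,p2,A(243,550),0),
      ("LL3",s3,p3,B(346,88),0),("LR3",s3,p3,B(515,80),0),("Ledge3",s3,p3,B(402,566),0),("Redge3",s3,p3,B(562,340),0),
      ("plTL",s2,p2,A(39,46),.052),("plTR",s2,p2,A(160,28),.052),("plTL3",s3,p3,B(377,33),.052),("plTR3",s3,p3,B(501,25),.052),
      ("railL",s2,p2,A(101,530),.008),("railR",s2,p2,A(159,525),.008),("railLl",s2,p2,A(86,110),.008),("railRl",s2,p2,A(134,105),.008),
      ("headBL",s2,p2,A(35,385),.058),("headfrontR",s2,p2,A(182,348),.058),("headfrontL3",s3,p3,B(440,403),.058),
      ("tabL",s2,p2,A(52,292),.107),("tabR",s2,p2,A(113,285),.107),("tabR3",s3,p3,B(565,361),.107),("tabL3",s3,p3,B(518,363),.107)):
        print(n,bed(sn,uv,p,h))
```

```text
15
LL [ -0.4 -44.4   0. ]
LR [ 0.1 44.8  0. ]
UL [249.2 -41.2   0. ]
UR [247.2  46.2   0. ]
LL3 [  0.4 -44.8   0. ]
LR3 [ 0.2 44.6  0. ]
Ledge3 [241.7 -41.8   0. ]
Redge3 [145.6  42.8   0. ]
plTL [  9.4 -27.9  52. ]
plTR [ 6.4 29.4 52. ]
plTL3 [  6.  -31.2  52. ]
plTR3 [ 3.9 28.2 52. ]
railL [236.6  -9.1   8. ]
railR [236.5  14.    8. ]
railLl [ 14.6 -11.9   8. ]
railRl [14.8 12.5  8. ]
headBL [195.5 -24.3  58. ]
headfrontR [186.2  29.4  58. ]
headfrontL3 [185.7 -26.3  58. ]
tabL [188.2  -8.4 107. ]
tabR [188.   10.9 107. ]
tabR3 [187.4  10.4 107. ]
tabL3 [186.8  -5.8 107. ]
16
LL [ -1.5 -44.5   0. ]
LR [ 1.1 44.8  0. ]
UL [248.5 -45.1   0. ]
UR [248.   42.4   0. ]
LL3 [ -0.6 -44.8   0. ]
LR3 [ 1.1 44.5  0. ]
Ledge3 [241.  -45.4   0. ]
Redge3 [146.4  40.5   0. ]
plTL [  8.7 -27.6  52. ]
plTR [ 7.2 29.8 52. ]
plTL3 [  5.3 -30.8  52. ]
plTR3 [ 4.5 28.5 52. ]
railL [236.4 -12.6   8. ]
railR [236.7  10.5   8. ]
railLl [ 14.4 -12.    8. ]
railRl [15.1 12.3  8. ]
headBL [195.  -26.8  58. ]
headfrontR [186.8  27.1  58. ]
headfrontL3 [185.3 -28.6  58. ]
tabL [188.  -10.3 107. ]
tabR [188.2   9.  107. ]
tabR3 [187.5   8.5 107. ]
tabL3 [186.7  -7.7 107. ]
17
LL [ -2.6 -44.5   0. ]
LR [ 2.2 44.7  0. ]
UL [247.6 -48.9   0. ]
UR [248.7  38.7   0. ]
LL3 [ -1.5 -44.8   0. ]
LR3 [ 2.  44.4  0. ]
Ledge3 [240.2 -49.    0. ]
Redge3 [147.1  38.2   0. ]
plTL [  8.  -27.3  52. ]
plTR [ 7.9 30.1 52. ]
plTL3 [  4.6 -30.4  52. ]
plTR3 [ 5.1 28.8 52. ]
railL [236.2 -16.1   8. ]
railR [236.9   7.    8. ]
railLl [ 14.1 -12.2   8. ]
railRl [15.4 12.2  8. ]
headBL [194.4 -29.3  58. ]
headfrontR [187.3  24.8  58. ]
headfrontL3 [184.8 -30.8  58. ]
tabL [187.7 -12.2 107. ]
tabR [188.4   7.1 107. ]
tabR3 [187.7   6.6 107. ]
tabL3 [186.6  -9.5 107. ]
```

```bash
python3 -m crank '[[-1,3.9,0,-0.3,0.32],[-2,7.8,0,-0.6,0.32],[-3,11.7,0,-0.9,0.32],[-4,15.6,-0.5,-1.2,0.32],[-5,19.5,-1,-1.5,0.32],[-6,23.4,-2,-1.8,0.32],[-7.1,27.3,-3,-2.1,0.32],[-8.2,31.2,-4,-2.4,0.32],[-9.3,35.1,-5,-2.7,0.32],[-10.4,39,-6,-3,0.32],[-11.5,42.8,-7,-3.2,0.32],[-12.6,46.5,-8,-3.4,0.32]]' 20
python3 -m crank '[[-0.5,3.7,-2,0,0.32],[-0.5,3.9,-6,0,0.32],[-0.5,3.9,-10,0,0.32],[-0.5,3.9,-13,0,0.32],[-0.5,3.9,-16,0,0.32],[-0.5,3.9,-16,0,0.32],[-0.5,3.9,-16,0,0.32]]'
python3 - <<'E'
from h import *
import pickle
o=observe(); s=save("wrist","pics/w4.png"); pickle.dump((o,s),open("w4.pkl","wb")); print(o["time_s"],o["ee_pos"],np.degrees(np.arctan2(*o["tcp_rot"][[1,0],1])),o["contact_force"],o["opening"])
E
```

```text
time_s: 3.8
ee_pos: [0.4925, 0.1866, 0.2538]
tcp_rot: [[-0.993, 0.114, 0.0], [0.114, 0.993, 0.0], [-0.0, 0.001, -1.0]]
contact_force: [1.8, 0.4, -0.3]
opening: 0.0601
time_s: 4.38
ee_pos: [0.4881, 0.2231, 0.0937]
tcp_rot: [[-0.994, 0.114, -0.002], [0.114, 0.994, -0.001], [0.002, -0.001, -1.0]]
contact_force: [0.3, 0.2, -0.1]
opening: 0.0602
4.3833 [0.4880597  0.22307893 0.09368166] 83.46761313847925 [ 0.29072957  0.22614221 -0.08921124] 0.060247934874043306
```

View pics/w4.png

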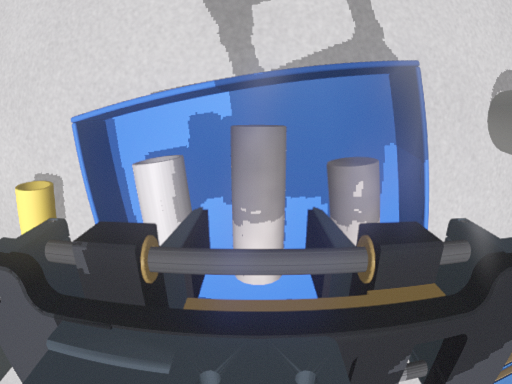

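```bash
python3 -m crank '[[0,0,-2,0,0.32],[0,0,-4,0,0.32],[0,0,-6,0,0.32],[0,0,-7.2,0,0.32],[0,0,-8.2,0,0.32],[0,0,-8.2,0,0.32],[0,0,-8.2,0,-0.6],[0,0,-8.2,0,-0.6],[0,0,-8.2,0,-0.6],[0,0,-8.2,0,-0.6],[0,0,-8.2,0,-0.6],[0,0,-8.2,0,-0.6]]' 20
```

```text
time_s: 5.43
ee_pos: [0.4903, 0.2226, 0.0131]
tcp_rot: [[-0.993, 0.115, 0.002], [0.115, 0.993, 0.001], [-0.002, 0.001, -1.0]]
contact_force: [-1.1, 0.5, 10.2]
opening: 0.0449
```

```bash
python3 -m crank '[[0,0,0.5,0,-0.6],[0,0,1.5,0,-0.6],[0,0,3,0,-0.6],[0,0,5,0,-0.6],[0,0,8,0,-0.6],[0,0,11,0,-0.6],[0,0,14,0,-0.6],[0,0,17,0,-0.6],[0,0,20,0,-0.6],[0,0,20,0,-0.6]]'
python3 - <<'E'
from h import *
import pickle
o=observe(); s=save("wrist","pics/w5.png"); pickle.dump((o,s),open("w5.pkl","wb")); print(o["time_s"],o["ee_pos"],np.degrees(np.arctan2(*o["tcp_rot"][[1,0],1])),o["contact_force"],o["ft_torque"],o["opening"])
save("scene","pics/s5.png")
E
```

```text
time_s: 6.27
ee_pos: [0.4915, 0.2229, 0.2182]
tcp_rot: [[-0.993, 0.115, 0.008], [0.115, 0.993, 0.003], [-0.008, 0.003, -1.0]]
contact_force: [2.1, 0.1, -3.6]
opening: 0.0447
6.2667 [0.4914671  0.22285035 0.21822505] 83.37945435025519 [ 2.10532807  0.12209729 -3.59231302] [ 0.0632129  -0.16359367  0.05529343] 0.04465972111114498
```

View pics/w5.png

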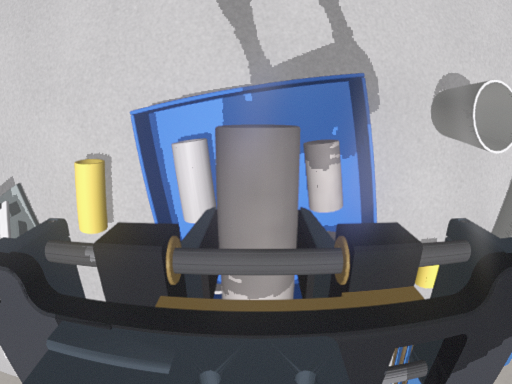

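View pics/s5.png

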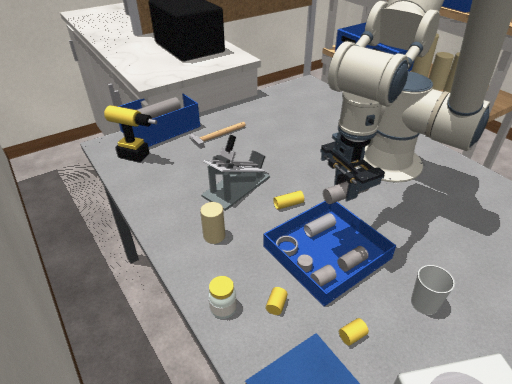

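```bash
python3 -m crank '[[0,-2.5,0.5,0.2,-0.6],[0,-6,1,0.6,-0.6],[0,-10,1.8,1,-0.6],[0,-14,1.8,1.4,-0.6],[0,-18,1.8,1.8,-0.6],[-0.2,-22,1.8,2.2,-0.6],[-0.3,-26,1.8,2.6,-0.6],[-0.4,-30,1.8,3,-0.6],[-0.4,-34,1.8,3.4,-0.6],[-0.4,-38,1.8,3.8,-0.6],[-0.4,-42,1.8,4.2,-0.6],[-0.4,-44.5,1.8,4.4,-0.6]]'
python3 -m crank '[[0,-1,0,0,-0.6],[0,-1.5,0,0,-0.6],[0,-1.5,0,0,-0.6],[0,-1.5,0,0,-0.6]]'
python3 - <<'E'
from h import *
import pickle
o=observe(); s=save("wrist","pics/w6.png"); pickle.dump((o,s),open("w6.pkl","wb")); print(o["time_s"],o["ee_pos"],np.degrees(np.arctan2(*o["tcp_rot"][[1,0],1])),o["contact_force"],o["ft_torque"],o["opening"])
save("scene","pics/s6.png")
E
```

```text
time_s: 7.37
ee_pos: [0.4842, -0.226, 0.2286]
tcp_rot: [[-0.964, -0.266, -0.002], [-0.266, 0.964, 0.0], [0.002, 0.001, -1.0]]
contact_force: [1.0, 0.9, -4.5]
opening: 0.0448
time_s: 7.7
ee_pos: [0.485, -0.2366, 0.2293]
tcp_rot: [[-0.964, -0.265, -0.001], [-0.265, 0.964, 0.001], [0.001, 0.002, -1.0]]
contact_force: [0.5, 0.2, -4.9]
opening: 0.0446
7.7 [ 0.48497666 -0.23664391  0.22926625] 105.38003901703195 [ 0.47166222  0.22745095 -4.88893699] [ 0.06361564 -0.06418582  0.05356565] 0.04456207535183662
```

View pics/w6.png

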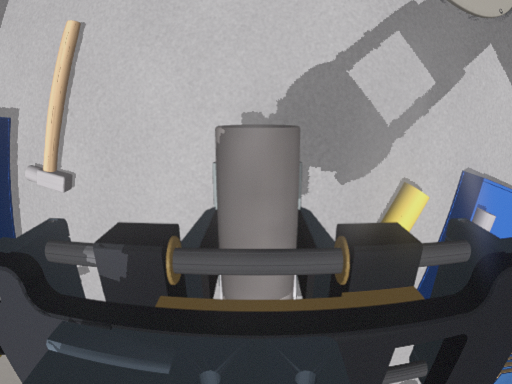

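View pics/s6.png

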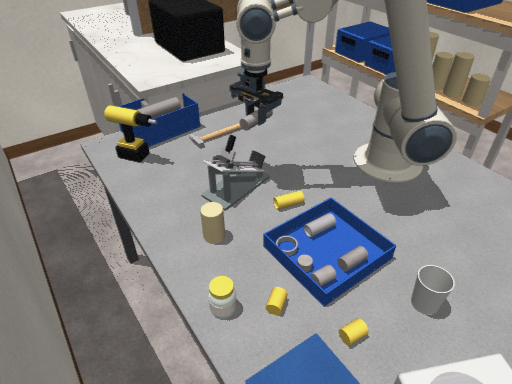

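```bash
python3 -m crank '[[0.8,0.2,-1.5,0,-0.6],[1.8,0.5,-3.2,0,-0.6],[2.8,0.8,-5,0,-0.6],[3.8,1.1,-6.8,0,-0.6],[4.6,1.3,-8.2,0,-0.6],[5.2,1.5,-9.2,0,-0.6],[5.4,1.5,-9.5,0,-0.6],[5.4,1.5,-9.5,0,-0.6],[5.4,1.5,-9.5,0,-0.6]]'
python3 - <<'E'
from h import *
import pickle
o=observe(); s=save("wrist","pics/w7.png"); pickle.dump((o,s),open("w7.pkl","wb")); print(o["time_s"],o["ee_pos"],np.degrees(np.arctan2(*o["tcp_rot"][[1,0],1])),o["contact_force"],o["ft_torque"],o["opening"])
s=save("scene","pics/s7.png")
t=save("top","pics/t7.png")
a=cv2.resize(s["img"][100:220,180:300,::-1],None,fx=4,fy=4,interpolation=cv2.INTER_CUBIC)
b=cv2.resize(t["img"][150:250,270:340,::-1],None,fx=4.8,fy=4.8,interpolation=cv2.INTER_CUBIC)
cv2.imwrite("pics/z7.png",np.hstack([a,b[:480]]))
E
```

```text
time_s: 8.55
ee_pos: [0.5395, -0.2227, 0.1355]
tcp_rot: [[-0.964, -0.266, 0.0], [-0.266, 0.964, -0.0], [-0.0, -0.0, -1.0]]
contact_force: [0.0, -0.0, -4.0]
opening: 0.0446
8.55 [ 0.53948338 -0.22271269  0.1355118 ] 105.40199105790117 [ 0.02934839 -0.03944523 -3.95455541] [-0.00341579  0.03689494 -0.0435616 ] 0.044646273204414846
```

View pics/w7.png

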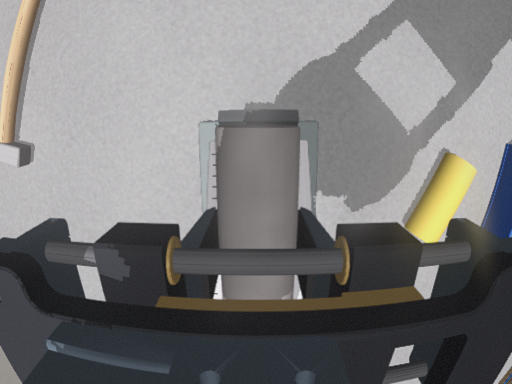

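View pics/z7.png

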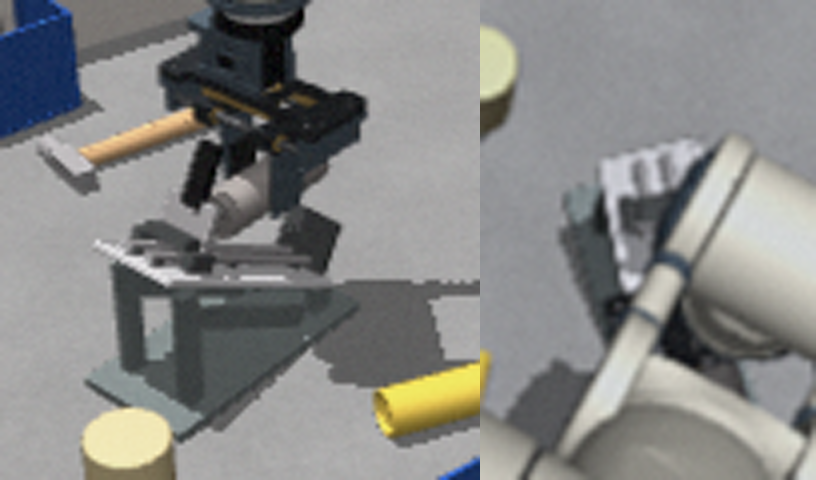

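```bash
python3 -m crank '[[0.3,0.1,-0.5,0,-0.6],[0.6,0.2,-1,0,-0.6],[0.6,0.2,-1.3,0,-0.6],[0.6,0.2,-1.6,0,-0.6],[0.6,0.2,-1.8,0,-0.6],[0.6,0.2,-2,0,-0.6],[0.6,0.2,-2,0,-0.6]]'
python3 -c "
from h import *
o=observe();print(o['contact_force'],o['ft_torque'])"
```

```text
time_s: 9.28
ee_pos: [0.5449, -0.2207, 0.1144]
tcp_rot: [[-0.964, -0.265, -0.001], [-0.265, 0.964, 0.0], [0.001, 0.001, -1.0]]
contact_force: [-5.1, -0.0, -1.5]
opening: 0.0447
[-5.10384559e+00 -3.91420980e-03 -1.50140421e+00] [0.16832441 0.74905968 0.0684585 ]
```

```bash
python3 -m crank '[[0,0,-0.2,0,-0.6],[0,0,-0.4,0,-0.6],[0,0,-0.6,0,-0.6],[0,0,-0.8,0,-0.6],[0,0,-1,0,-0.6],[0,0,-1,0,-0.6]]'
python3 - <<'E'
from h import *
o=observe(); print(o["time_s"],o["ee_pos"],o["contact_force"],o["ft_torque"],o["opening"])
w=save("wrist","pics/w8.png")
s=save("scene","pics/s8.png")
a=cv2.resize(s["img"][100:220,180:300,::-1],None,fx=4,fy=4,interpolation=cv2.INTER_CUBIC)
cv2.imwrite("pics/z8.png",np.hstack([a,cv2.resize(w["img"][80:320,170:340,::-1],None,fx=2,fy=2)]))
E
```

```text
time_s: 9.78
ee_pos: [0.5452, -0.2207, 0.1046]
tcp_rot: [[-0.964, -0.265, -0.001], [-0.265, 0.964, 0.0], [0.0, 0.001, -1.0]]
contact_force: [-4.3, 1.9, -2.5]
opening: 0.0447
9.7833 [ 0.54516489 -0.22066136  0.10458544] [-4.26777757  1.86055357 -2.51141357] [0.33008962 0.54004642 0.16737639] 0.04470634866806131
```

View pics/z8.png

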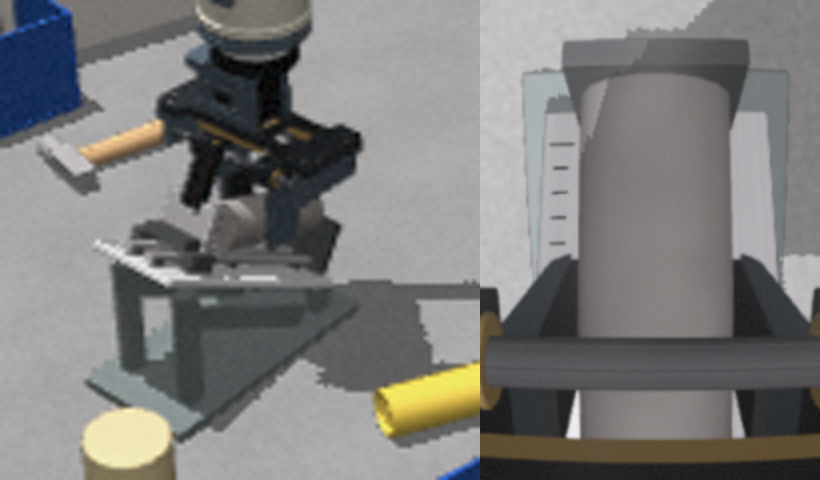

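```bash
python3 -m crank '[[0,0,-0.2,0,-0.6],[0,0,-0.4,0,-0.6],[0,0,-0.6,0,-0.6],[0,0,-0.8,0,-0.6],[0,0,-1,0,-0.6],[0,0,-1,0,-0.6]]'
python3 - <<'E'
from h import *
o=observe(); print(o["time_s"],o["ee_pos"],o["contact_force"],o["ft_torque"],o["opening"])
w=save("wrist","pics/w9.png")
s=save("scene","pics/s9.png")
a=cv2.resize(s["img"][100:220,180:300,::-1],None,fx=4,fy=4,interpolation=cv2.INTER_CUBIC)
cv2.imwrite("pics/z9.png",np.hstack([a,cv2.resize(w["img"][80:320,170:340,::-1],None,fx=2,fy=2)]))
E
```

```text
time_s: 10.38
ee_pos: [0.5457, -0.2209, 0.0947]
tcp_rot: [[-0.964, -0.265, 0.001], [-0.265, 0.964, -0.0], [-0.0, -0.0, -1.0]]
contact_force: [-0.5, 2.0, -2.1]
opening: 0.0449
10.3833 [ 0.54574681 -0.22088611  0.09468094] [-0.53903457  2.03397261 -2.08159828] [0.42684601 0.00408575 0.13385249] 0.04491995510284513
```

View pics/z9.png

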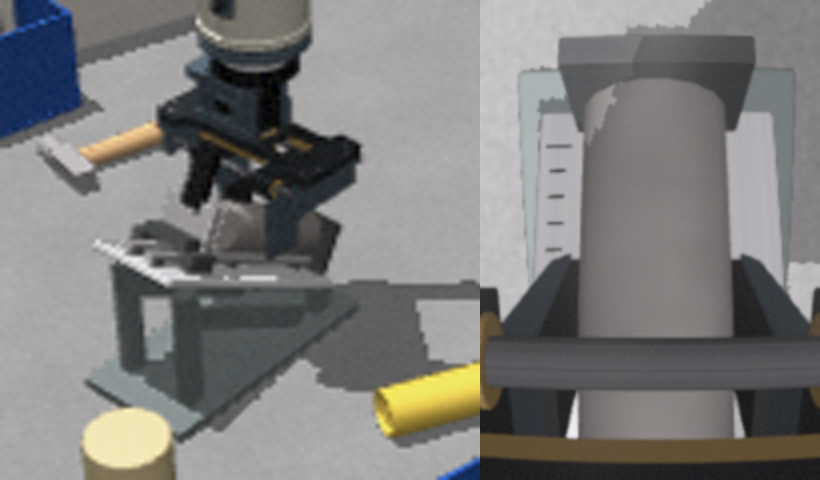

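```bash
python3 -m crank '[[0,0,-0.1,0,-0.6],[0,0,-0.2,0,-0.6],[0,0,-0.3,0,-0.6],[0,0,-0.3,0,-0.6]]'
python3 -m crank '[[0,0,-0.1,0,-0.6],[0,0,-0.2,0,-0.6],[0,0,-0.3,0,-0.6],[0,0,-0.3,0,-0.6]]'
python3 - <<'E'
from h import *
o=observe(); print(o["time_s"],o["ee_pos"],o["contact_force"],o["ft_torque"],o["opening"])
w=save("wrist","pics/w10.png")
s=save("scene","pics/s10.png")
a=cv2.resize(s["img"][100:220,180:300,::-1],None,fx=4,fy=4,interpolation=cv2.INTER_CUBIC)
cv2.imwrite("pics/z10.png",np.hstack([a,cv2.resize(w["img"][80:320,170:340,::-1],None,fx=2,fy=2)]))
E
```

```text
time_s: 10.82
ee_pos: [0.546, -0.2202, 0.093]
tcp_rot: [[-0.964, -0.265, 0.002], [-0.265, 0.964, 0.001], [-0.002, 0.0, -1.0]]
contact_force: [-1.7, 10.4, 15.2]
opening: 0.0446
time_s: 11.15
ee_pos: [0.546, -0.22, 0.0904]
tcp_rot: [[-0.964, -0.265, 0.002], [-0.265, 0.964, 0.001], [-0.002, 0.0, -1.0]]
contact_force: [-3.3, 13.7, 23.7]
opening: 0.0447
11.15 [ 0.54601001 -0.22002293  0.0903971 ] [-3.29649358 13.73744626 23.66030238] [2.49007737 0.59220043 0.29353351] 0.04470753377963393
```

View pics/z10.png

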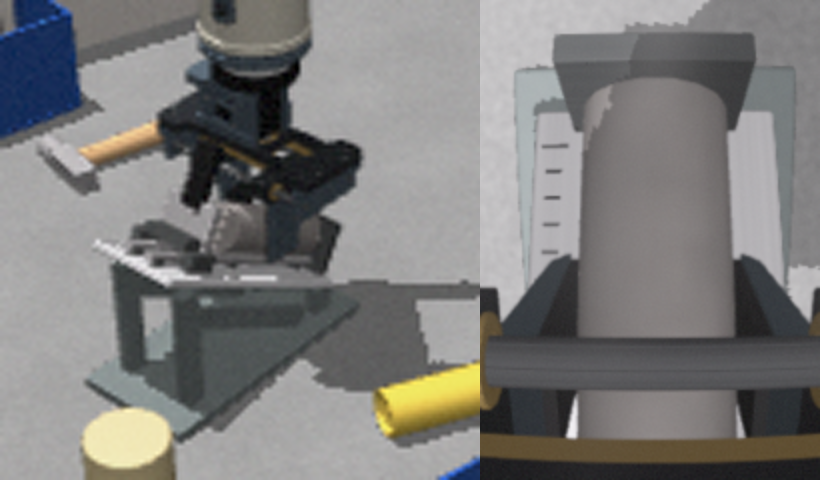

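```bash
python3 -m crank '[[0,0.05,0.3,0,-0.6],[0,0.15,0.4,0,-0.6],[0,0.15,0.4,0,-0.6],[0,0.15,0.3,0,-0.6],[0,0.15,0.2,0,-0.6],[0,0.15,0.2,0,-0.6]]'
python3 -c "
from h import *
o=observe();print(o['ee_pos'],o['contact_force'],o['ft_torque'])"
```

```text
time_s: 11.75
ee_pos: [0.5453, -0.2195, 0.0906]
tcp_rot: [[-0.964, -0.265, -0.0], [-0.265, 0.964, -0.0], [0.0, 0.0, -1.0]]
contact_force: [-1.4, -0.5, -5.6]
opening: 0.0447
[ 0.54532685 -0.21950007  0.09061782] [-1.39773906 -0.45080457 -5.62440386] [ 0.06226047 -0.02578195  0.01580166]
```

```bash
python3 -m crank '[[0,0,-0.1,0,-0.6],[0,0,-0.2,0,-0.6],[0,0,-0.2,0,-0.6]]'
python3 -m crank '[[0,0,-0.1,0,-0.6],[0,0,-0.2,0,-0.6],[0,0,-0.2,0,-0.6]]'
python3 - <<'E'
from h import *
o=observe(); print(o["time_s"],o["ee_pos"],o["contact_force"],o["ft_torque"],o["opening"])
E
```

```text
time_s: 12.0
ee_pos: [0.5457, -0.2199, 0.0898]
tcp_rot: [[-0.964, -0.265, 0.001], [-0.265, 0.964, -0.001], [-0.001, -0.001, -1.0]]
contact_force: [-4.7, -1.8, 12.7]
opening: 0.0446
time_s: 12.25
ee_pos: [0.5462, -0.2199, 0.0886]
tcp_rot: [[-0.964, -0.265, 0.002], [-0.265, 0.964, -0.001], [-0.002, -0.002, -1.0]]
contact_force: [-5.5, 1.4, 24.3]
opening: 0.0443
12.25 [ 0.54623464 -0.21989296  0.08855579] [-5.53688807  1.35075071 24.34024362] [0.39220767 0.85690712 0.1606169 ] 0.04428557931189406
```

```bash
python3 -m crank '[[0,0,0.1,0,-0.6],[0,0,0.2,0,-0.6],[0,0,0.2,0,-0.6]]'
python3 - <<'E'
from h import *
import pickle
o=observe(); print(o["time_s"],o["ee_pos"],o["contact_force"],o["ft_torque"],o["opening"])
w=save("wrist","pics/w11.png"); pickle.dump((o,w),open("w11.pkl","wb"))
s=save("scene","pics/s11.png")
a=cv2.resize(s["img"][130:210,200:280,::-1],None,fx=6,fy=6,interpolation=cv2.INTER_CUBIC)
cv2.imwrite("pics/z11.png",np.hstack([a,cv2.resize(w["img"][80:320,170:340,::-1],None,fx=2,fy=2)]))
E
```

```text
time_s: 12.5
ee_pos: [0.5454, -0.2194, 0.0888]
tcp_rot: [[-0.964, -0.265, -0.0], [-0.265, 0.964, 0.0], [0.0, 0.0, -1.0]]
contact_force: [0.1, 0.3, -5.6]
opening: 0.0444
12.5 [ 0.54536353 -0.21935871  0.08883489] [ 0.09247874  0.29868323 -5.6196627 ] [ 0.04479996 -0.00937849 -0.03000961] 0.0444418227783128
```

View pics/z11.png

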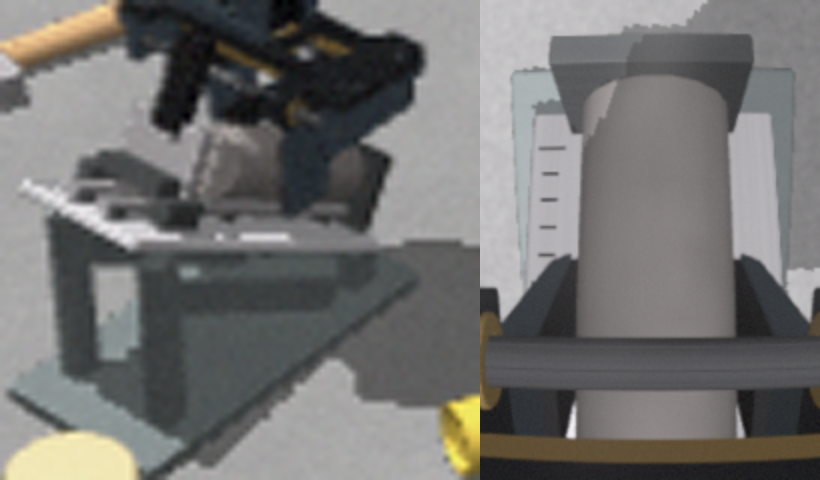

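Run:
```python
from h import *
import pickle
for n in("w7","w11"):
    o,w=pickle.load(open(n+".pkl","rb")); T=np.linalg.inv(w["tool_from_camera"]); K=w["mtx"]
    def proj(p):
        c=(T@np.r_[p,1])[:3]; r=np.hypot(*c[:2]); th=np.arctan2(r,c[2]); return K[0,2]+K[0,0]*th*c[0]/r,K[1,2]+K[0,0]*th*c[1]/r
    for th in(0,5,20,25,30,35):
        t=np.radians(th); a=np.array([np.cos(t),0,np.sin(t)]); nn=np.array([np.sin(t),0,-np.cos(t)])
        c=np.array([.0015,0,-.0155])
        e=c+.065*a
        L=proj(e+np.array([0,-.0225,0])); R=proj(e+np.array([0,.0225,0]))
        print(n,th,"top row",round(proj(e+.0225*nn)[1],1),"side row",round(L[1],1),"width",round(R[0]-L[0],1))
    im=cv2.cvtColor(w["img"],cv2.COLOR_RGB2HSV)[...,2]
    print(im[95:150:2,258])
```

```text
w7 0 top row 126.3 side row 125.2 width 86.4
w7 5 top row 122.2 side row 125.3 width 83.4
w7 20 top row 117.6 side row 130.6 width 75.5
w7 25 top row 118.2 side row 133.7 width 73.3
w7 30 top row 119.7 side row 137.3 width 71.2
w7 35 top row 121.9 side row 141.4 width 69.3
[183 186 190 180 138 139 138 126 106 107 104 103 102  94  93 101 111 131
 132 133 132 131 134 132 134 132 132 132]
w11 0 top row 126.3 side row 125.2 width 86.4
w11 5 top row 122.2 side row 125.3 width 83.4
w11 20 top row 117.6 side row 130.6 width 75.5
w11 25 top row 118.2 side row 133.7 width 73.3
w11 30 top row 119.7 side row 137.3 width 71.2
w11 35 top row 121.9 side row 141.4 width 69.3
[140 112 107 107 107 106 106 104  95  93  94 109 135 135 134 133 134 135
 136 134 134 131 130 133 132 130 130 131]
```

```bash
python3 -m crank '[[0,0,-0.1,0,-0.6],[0,0,-0.1,0,-0.6],[0,0,-0.1,0,-0.6]]'
python3 -m crank '[[0,0,0,0,0.1],[0,0,0,0,0.2],[0,0,0,0,0.3],[0,0,0,0,0.3],[0,0,0,0,0.3],[0,0,0,0,0.3]]'
python3 - <<'E'
from h import *
o=observe(); print(o["time_s"],o["ee_pos"],o["contact_force"],o["ft_torque"],o["opening"])
w=save("wrist","pics/w12.png")
s=save("scene","pics/s12.png")
a=cv2.resize(s["img"][130:210,200:280,::-1],None,fx=6,fy=6,interpolation=cv2.INTER_CUBIC)
cv2.imwrite("pics/z12.png",np.hstack([a,cv2.resize(w["img"][80:320,170:340,::-1],None,fx=2,fy=2)]))
E
```

```text
time_s: 12.85
ee_pos: [0.5455, -0.2196, 0.0884]
tcp_rot: [[-0.964, -0.265, 0.0], [-0.265, 0.964, -0.0], [-0.0, -0.001, -1.0]]
contact_force: [-4.7, -0.3, 8.4]
opening: 0.0449
time_s: 13.35
ee_pos: [0.5454, -0.2193, 0.0878]
tcp_rot: [[-0.964, -0.265, -0.0], [-0.265, 0.964, 0.0], [0.0, 0.0, -1.0]]
contact_force: [-0.5, -0.2, -0.2]
opening: 0.0588
13.35 [ 0.54543982 -0.21931821  0.08784452] [-0.47647134 -0.22833422 -0.19984184] [0.05130314 0.04592025 0.03646179] 0.0587834071909972
```

View pics/z12.png

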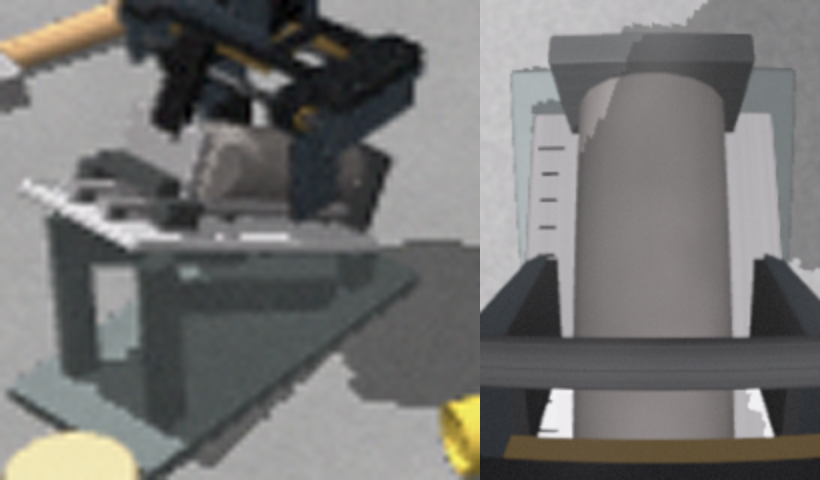

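```bash
python3 -m crank '[[0,0,1,0,0.3],[0,0,2.5,0,0.3],[-0.8,-0.2,4.5,0,0.3],[-1.8,-0.5,7,0,0.3],[-2.5,-0.8,10,0,0.3],[-2.5,-0.8,13,0,0.3],[-2.5,-0.8,16,0,0.3],[0,0,19,0,0.3],[3.5,1,21,0,0.3],[7,2,22,0,0.3],[10,2.5,22,0,0.3],[10,2.5,22,0,0.3]]'
python3 -m crank '[[0,0,0,0,0.3],[0,0,0,0,0.3]]'
python3 - <<'E'
from h import *
import pickle
o=observe(); print(o["time_s"],o["ee_pos"],o["contact_force"],o["opening"])
w=save("wrist","pics/w13.png"); pickle.dump((o,w),open("w13.pkl","wb"))
s=save("scene","pics/s13.png")
a=cv2.resize(s["img"][130:210,200:280,::-1],None,fx=5,fy=5,interpolation=cv2.INTER_CUBIC)
cv2.imwrite("pics/z13.png",np.hstack([a,cv2.resize(w["img"][20:220,180:320,::-1],None,fx=2,fy=2)]))
E
```

```text
time_s: 14.45
ee_pos: [0.6496, -0.1928, 0.3087]
tcp_rot: [[-0.964, -0.267, 0.003], [-0.267, 0.964, -0.0], [-0.003, -0.001, -1.0]]
contact_force: [0.6, 0.3, -0.4]
opening: 0.0593
time_s: 14.62
ee_pos: [0.6448, -0.1942, 0.308]
tcp_rot: [[-0.964, -0.265, -0.001], [-0.265, 0.964, 0.0], [0.001, 0.0, -1.0]]
contact_force: [0.1, 0.4, -0.3]
opening: 0.059
14.6167 [ 0.64478282 -0.19424454  0.30801557] [ 0.0696159   0.35720955 -0.3419472 ] 0.05897819573748821
```

View pics/z13.png

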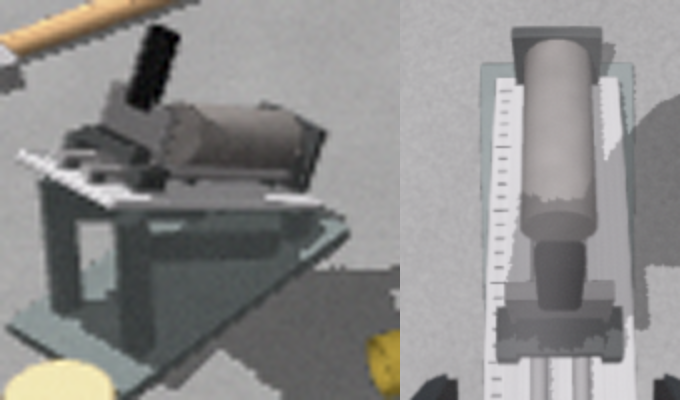

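View pics/w13.png

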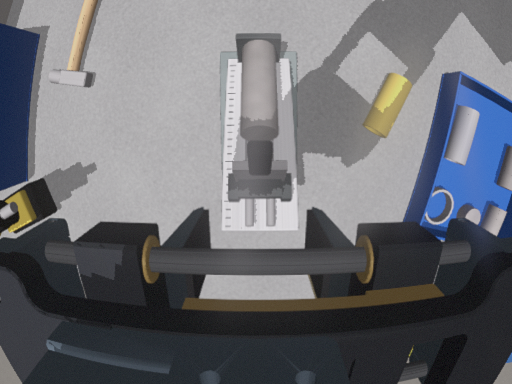

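Run:
```python
from h import *
import pickle
o,w=pickle.load(open("w13.pkl","rb")); p=(o["ee_pos"],o["tcp_rot"])
O=np.array([.4996,-.2340,.0422]); c,s=np.cos(np.radians(15.6)),np.sin(np.radians(15.6))
R=np.array([[c*.866,-s,-c*.5],[s*.866,c,-s*.5],[.5,0,.866]])
def bed(uv,h):
    o_,d=ray(w,uv,p); q=R.T@(o_-O); e=R.T@d; return np.round((q+e*(h-q[2])/e[2])*1000,1)
Z=lambda x,y:((x-400)/2+180-.25,y/2+20-.25)
for n,uv,h in(("tabNL",Z(534,241),.107),("tabNR",Z(586,241),.107),("headL",Z(506,281),.058),("headR",Z(614,281),.058),("core up top",Z(558,214),.0552),("core low top",Z(558,40),.0552),("coreL",Z(523,140),.0327),("coreR",Z(595,140),.0327),("plTL",Z(512,39),.052),("plTR",Z(602,38),.052),("bedUL",Z(497,79),0)): print(n,bed(uv,h))
hsv=cv2.cvtColor(w["img"],cv2.COLOR_RGB2HSV); print(hsv[120:180:3,258,2])
print(O+R@np.array([.186,0,.107]))
```

```text
tabNL [177.4 -11.2 107. ]
tabNR [177.4  11.1 107. ]
headL [176.4 -27.1  58. ]
headR [176.6  27.6  58. ]
core up top [136.7  -0.6  55.2]
core low top [ 6.6  0.  55.2]
coreL [ 72.1 -21.8  32.7]
coreR [72.1 22.6 32.7]
plTL [  1.9 -29.9  52. ]
plTR [ 1.  28.7 52. ]
bedUL [ -7.8 -44.4   0. ]
[136 136 116 118 116 115 116  95  94  92  95  92  93  89  90  92  88  87
  90 112]
[ 0.60321318 -0.20507068  0.227862  ]
```

```bash
python3 -m crank '[[-1.8,-0.4,-1,0,0.1],[-3.6,-0.9,-3,0,0.1],[-3.6,-0.9,-5.5,0,0.1],[-3.6,-0.9,-8,0,0.1],[-3.6,-0.9,-10,0,0.1],[-3.6,-0.9,-11.3,0,0.1],[-3.6,-0.9,-11.3,0,0.1],[-3.6,-0.9,-11.3,0,0.1]]' 30
python3 - <<'E'
from h import *
o=observe(); print(o["time_s"],o["ee_pos"],o["contact_force"],o["opening"])
w=save("wrist","pics/w14.png")
s=save("scene","pics/s14.png")
a=cv2.resize(s["img"][100:210,180:290,::-1],None,fx=4,fy=4,interpolation=cv2.INTER_CUBIC)
cv2.imwrite("pics/z14.png",np.hstack([a,cv2.resize(w["img"][60:280,150:350,::-1],None,fx=2,fy=2)]))
E
```

```text
time_s: 15.38
ee_pos: [0.6087, -0.2036, 0.1952]
tcp_rot: [[-0.964, -0.264, -0.001], [-0.264, 0.964, 0.0], [0.001, 0.0, -1.0]]
contact_force: [-0.6, -0.7, 0.4]
opening: 0.0502
15.3833 [ 0.60869174 -0.20355985  0.19519765] [-0.57027428 -0.65325622  0.43042744] 0.05018039149194477
```

View pics/z14.png

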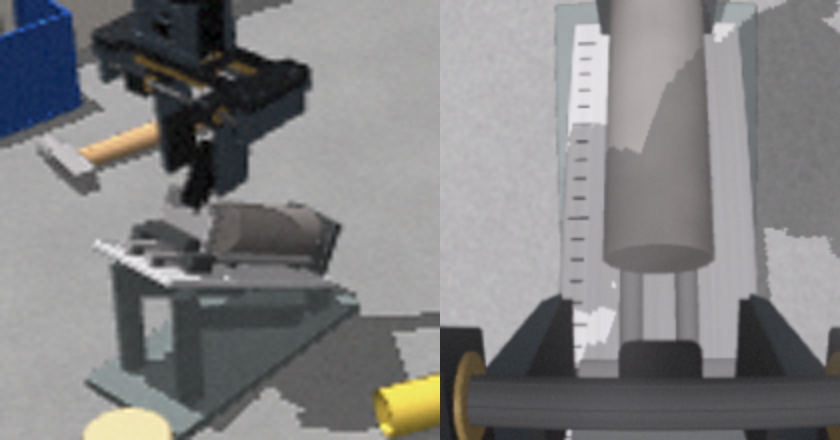

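Tab is centred between the fingers (crop 620–700, fingers at 570 and 750), so I close on it.

```bash
python3 -m crank '[[0,0,0,0,-0.9],[0,0,0,0,-0.9],[0,0,0,0,-0.9],[0,0,0,0,-0.9],[0,0,0,0,-0.9],[0,0,0,0,-0.9],[0,0,0,0,-0.9]]' 30
python3 -c "
from h import *
o=observe();print(o['ee_pos'],o['contact_force'],o['ft_torque'])"
```

```text
time_s: 16.07
ee_pos: [0.6088, -0.2022, 0.195]
tcp_rot: [[-0.964, -0.266, -0.001], [-0.266, 0.964, 0.002], [0.001, 0.002, -1.0]]
contact_force: [-4.2, 7.9, 4.9]
opening: 0.0217
[ 0.60884274 -0.20221778  0.19501786] [-4.1767491   7.85511992  4.86628035] [1.52477224 0.74001981 0.19470305]
```

```bash
python3 -m crank '[[-0.1,0.1,-0.05,0,-0.9],[-0.3,0.05,-0.2,0,-0.9],[-0.6,-0.05,-0.35,0,-0.9],[-0.9,-0.15,-0.55,0,-0.9],[-1.2,-0.25,-0.7,0,-0.9],[-1.5,-0.3,-0.9,0,-0.9],[-1.8,-0.4,-1.1,0,-0.9],[-2.1,-0.5,-1.25,0,-0.9],[-2.4,-0.6,-1.45,0,-0.9],[-2.7,-0.65,-1.6,0,-0.9],[-3,-0.7,-1.8,0,-0.9],[-3,-0.7,-1.8,0,-0.9]]'
python3 - <<'E'
from h import *
o=observe(); print(o["time_s"],o["ee_pos"],o["contact_force"],o["ft_torque"],o["opening"])
w=save("wrist","pics/w15.png")
s=save("scene","pics/s15.png")
a=cv2.resize(s["img"][100:210,180:290,::-1],None,fx=4,fy=4,interpolation=cv2.INTER_CUBIC)
cv2.imwrite("pics/z15.png",np.hstack([a,cv2.resize(w["img"][60:280,150:350,::-1],None,fx=2,fy=2)]))
E
```

```text
time_s: 17.07
ee_pos: [0.5787, -0.2106, 0.177]
tcp_rot: [[-0.964, -0.265, -0.0], [-0.265, 0.964, -0.0], [0.001, -0.0, -1.0]]
contact_force: [-5.2, -1.4, 3.5]
opening: 0.0216
17.0667 [ 0.57871664 -0.21060995  0.17698281] [-5.1884286  -1.41699287  3.47808533] [0.19664744 0.93491265 0.29836422] 0.021605551004772836
```

View pics/z15.png

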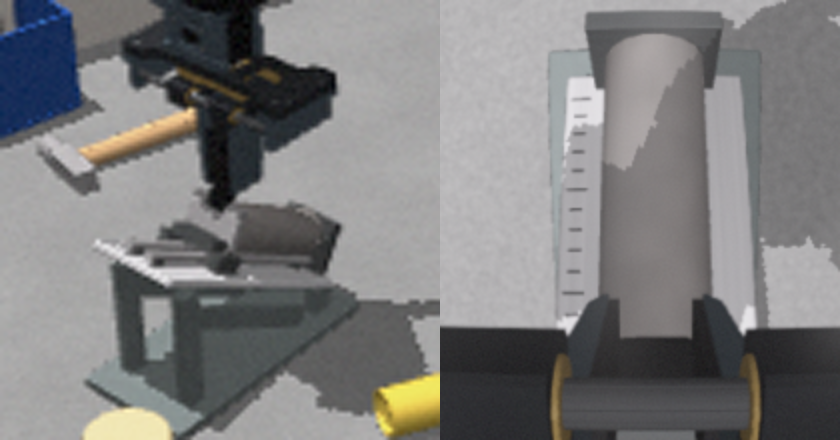

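```bash
python3 -m crank '[[-0.15,-0.04,-0.1,0,-0.9],[-0.3,-0.08,-0.2,0,-0.9],[-0.45,-0.12,-0.27,0,-0.9],[-0.6,-0.16,-0.36,0,-0.9],[-0.6,-0.16,-0.36,0,-0.9]]'
python3 -m crank '[[-0.1,-0.03,-0.06,0,-0.9],[-0.15,-0.04,-0.1,0,-0.9],[-0.15,-0.04,-0.1,0,-0.9]]'
```

```text
time_s: 17.58
ee_pos: [0.5731, -0.2122, 0.1736]
tcp_rot: [[-0.964, -0.265, 0.0], [-0.265, 0.964, -0.0], [0.0, -0.0, -1.0]]
contact_force: [-3.3, -0.4, 6.2]
opening: 0.0213
time_s: 17.83
ee_pos: [0.5718, -0.2126, 0.1728]
tcp_rot: [[-0.964, -0.265, 0.0], [-0.265, 0.964, -0.001], [-0.0, -0.001, -1.0]]
contact_force: [-3.6, -0.1, 7.8]
opening: 0.0219
```

```bash
python3 -m crank '[[-0.1,-0.03,-0.06,0,-0.9],[-0.15,-0.04,-0.1,0,-0.9],[-0.15,-0.04,-0.1,0,-0.9]]'
python3 -m crank '[[-0.1,-0.03,-0.06,0,-0.9],[-0.15,-0.04,-0.1,0,-0.9],[-0.15,-0.04,-0.1,0,-0.9]]'
python3 - <<'E'
from h import *
o=observe(); print(o["time_s"],o["ee_pos"],o["contact_force"],o["ft_torque"],o["opening"])
w=save("wrist","pics/w16.png")
s=save("scene","pics/s16.png")
a=cv2.resize(s["img"][100:210,180:290,::-1],None,fx=4,fy=4,interpolation=cv2.INTER_CUBIC)
cv2.imwrite("pics/z16.png",np.hstack([a,cv2.resize(w["img"][60:280,150:350,::-1],None,fx=2,fy=2)]))
E
```

```text
time_s: 18.08
ee_pos: [0.5702, -0.213, 0.1718]
tcp_rot: [[-0.964, -0.265, 0.0], [-0.265, 0.964, -0.001], [-0.0, -0.001, -1.0]]
contact_force: [-5.1, 0.6, 10.5]
opening: 0.0217
time_s: 18.33
ee_pos: [0.5701, -0.2131, 0.1717]
tcp_rot: [[-0.964, -0.265, 0.003], [-0.265, 0.964, -0.0], [-0.003, -0.001, -1.0]]
contact_force: [0.8, 4.9, 16.9]
opening: 0.0217
18.3333 [ 0.5701225  -0.21309818  0.1717411 ] [ 0.80954474  4.85718055 16.85649392] [ 1.39783016 -0.06795583  0.33190214] 0.021703829407978225
```

View pics/z16.png

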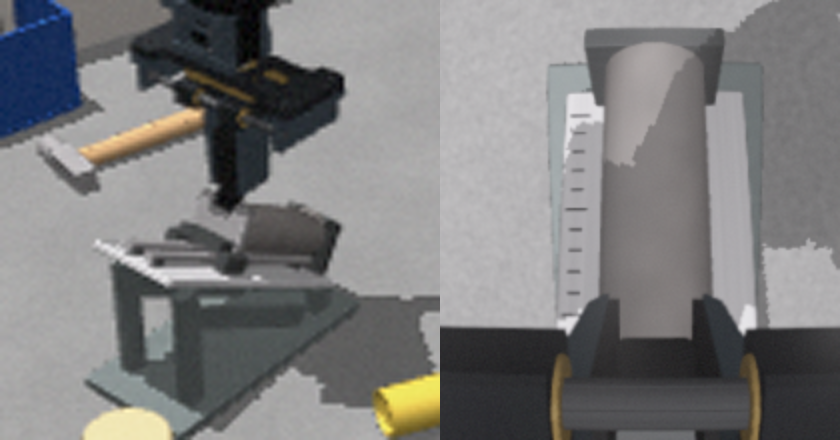

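```bash
python3 -m crank '[[-0.08,-0.02,-0.05,0,-0.9],[-0.08,-0.02,-0.05,0,-0.9],[-0.08,-0.02,-0.05,0,-0.9]]'
python3 -m crank '[[0,0,0,0,-0.2],[0,0,0,0,-0.1],[0,0,0,0,0],[0,0,0,0,0],[0,0,0,0,0],[0,0,0,0,0]]'
python3 -c "
from h import *
o=observe();print(o['ee_pos'],o['contact_force'],o['ft_torque'],o['opening'])"
```

```text
time_s: 18.68
ee_pos: [0.5701, -0.2131, 0.1717]
tcp_rot: [[-0.964, -0.265, 0.005], [-0.265, 0.964, -0.001], [-0.005, -0.002, -1.0]]
contact_force: [4.8, 8.8, 20.6]
opening: 0.0217
time_s: 19.18
ee_pos: [0.568, -0.2134, 0.1696]
tcp_rot: [[-0.964, -0.265, -0.0], [-0.265, 0.964, 0.0], [0.0, 0.0, -1.0]]
contact_force: [-0.2, -0.1, 0.3]
opening: 0.0457
[ 0.56800348 -0.21341732  0.1696168 ] [-0.24799431 -0.06776258  0.29656602] [0.10246833 0.01229328 0.00752159] 0.04569415871091804
```

```bash
python3 -m crank '[[0,0,1,0,0],[0,0,3,0,0],[0,0,6,0,0],[0,0,9,0,0],[0,0,12,0,0],[0,0,14,0,0],[3,0.8,14,0,0],[6,1.6,14,0,0],[7.5,2,14,0,0],[7.5,2,14,0,0],[7.5,2,14,0,0]]'
python3 - <<'E'
from h import *
import pickle
o=observe(); print(o["time_s"],o["ee_pos"],o["contact_force"],o["opening"])
w=save("wrist","pics/w17.png"); pickle.dump((o,w),open("w17.pkl","wb"))
s=save("scene","pics/s17.png")
a=cv2.resize(s["img"][130:210,200:280,::-1],None,fx=5,fy=5,interpolation=cv2.INTER_CUBIC)
cv2.imwrite("pics/z17.png",np.hstack([a,cv2.resize(w["img"][20:220,180:320,::-1],None,fx=2,fy=2)]))
E
```

```text
time_s: 20.1
ee_pos: [0.6434, -0.193, 0.31]
tcp_rot: [[-0.964, -0.266, -0.0], [-0.266, 0.964, -0.0], [0.0, 0.0, -1.0]]
contact_force: [-0.1, -0.8, 0.2]
opening: 0.0456
20.1 [ 0.64339624 -0.19303434  0.30996558] [-0.10170058 -0.79228613  0.18368709] 0.045637659175686074
```

View pics/z17.png

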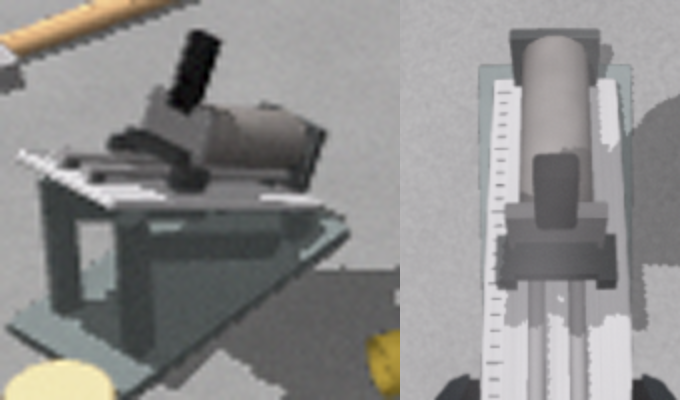

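View pics/s17.png

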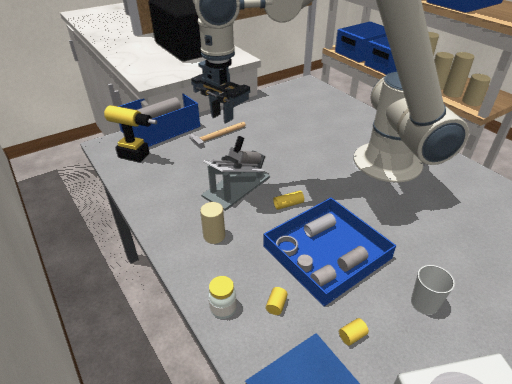

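Run:
```python
from h import *
import pickle
o,w=pickle.load(open("w17.pkl","rb")); p=(o["ee_pos"],o["tcp_rot"])
O=np.array([.4996,-.2340,.0422]); c,s=np.cos(np.radians(15.6)),np.sin(np.radians(15.6))
R=np.array([[c*.866,-s,-c*.5],[s*.866,c,-s*.5],[.5,0,.866]])
def bed(uv,h):
    o_,d=ray(w,uv,p); q=R.T@(o_-O); e=R.T@d; return np.round((q+e*(h-q[2])/e[2])*1000,1)
Z=lambda x,y:((x-400)/2+180-.25,y/2+20-.25)
for n,uv,h in(("tabNL",Z(534,155),.107),("tabNR",Z(580,155),.107),("headL",Z(506,203),.058),("headR",Z(607,203),.058),("core low top",Z(555,37),.0552),("coreL",Z(524,120),.0327),("coreR",Z(590,120),.0327),("plTL",Z(511,41),.052),("plTR",Z(600,40),.052)): print(n,bed(uv,h))
for i in range(2): pass
a=w["img"][20:110,215:295,::-1]; cv2.imwrite("pics/z18.png",cv2.resize(a,None,fx=6,fy=6,interpolation=cv2.INTER_CUBIC))
```

```text
tabNL [131.7 -10.4 107. ]
tabNR [131.8  10.9 107. ]
headL [130.2 -27.2  58. ]
headR [130.3  27.3  58. ]
core low top [ 1.8 -0.5 55.2]
coreL [ 54.9 -20.3  32.7]
coreR [55.  21.5 32.7]
plTL [  1.9 -29.3  52. ]
plTR [ 1.1 28.9 52. ]
```

View pics/z18.png

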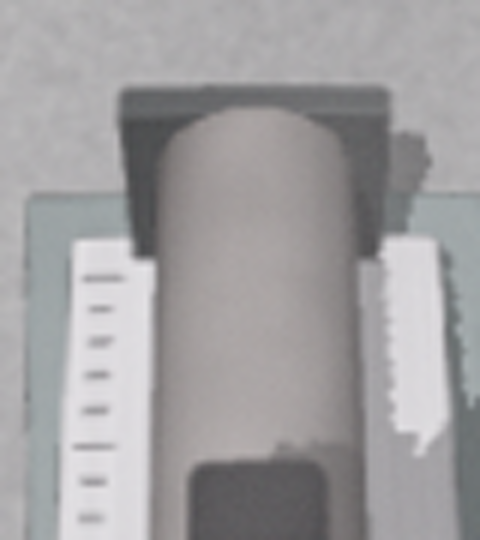

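```bash
python3 -c "
from h import *
print(job_done()); o=observe(); print(o['time_s'],o['contact_force'])"
```

```text
the job is handed in; nothing more can be done
None
the job is handed in; nothing more can be done
```

The long core is now on the cradle rails, snug between the stop plate and the measuring head. I handed the job in at about 20 s of the 54 s allowed, with the gripper clear of everything.

**What I did:**
- **Lift:** I gripped the core with 20 N and took it out of the crate.
- **Lay:** I lowered it level onto the cradle, and the slope turned it to about 30° in the jaws. The first contact was off-centre, with about 14 N of side force, so I raised it slightly, shifted 1.5 mm in y and set it down again. I opened the jaws only once it was pressing on the rails.
- **Slide:** I gripped the head's tab and slid the head about 46 mm down the slope, until it stopped moving and the force rose.

**Last checks:**
- **Fit:** The wrist picture puts the stop plate at about 1.5 mm, the core's low end at 1.8 mm and the head's face at 130–132 mm in my cradle frame. That makes the gap about 129–130 mm against the 130 mm core, so it agrees within measuring error.
- **Stop plate offset:** It read 1.5 mm where 0 was expected, which is an offset in my frame, inside the roughly 2 mm calibration.
- **Forces:** While pushing the head, the wrist reading rose to about 23 N, part of which was preload from gripping the tab. The largest reading while pressing the core down was about 25 N.
- **Unexplained reading:** I read about 10 N upward when first closing on the core, and did not find the cause. It had gone once the core was lifted.
- **Surroundings:** In the last scene picture the other pieces are still in the crate. The bench items look undisturbed by eye; I did not measure them.

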